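# Peel a parts tray off the wedged stack and hold it out

### The job

The top tray of the nested blue parts trays is stuck in the others: take it by its upright finger tab and peel it off, raising the tabbed corner first while the opposite corner still sits in the stack, and leave the rest of the stack standing where it is. Then hold the tray out for the mechanic, about level and open side up, centred over the cardboard mat and a good hand's width (10 cm or more) above it. Finish while still holding it there, still, and do not disturb the other things on the bench.

Things in the scene. Friction and masses are not known exactly. Their poses are not given: they have to be found in the camera images.
- tray_tab (a point): Centre of the top tray's finger tab: an upright blue plate 8 mm thick, 30 mm long, 32 mm tall, standing on the rim at one corner (its foot is level with the rim). It lies at (77, 54) mm in the tray's x, y from the tray's middle; its 30 mm length runs along that diagonal (0.611 rad from x towards y), so pinch it across the 8 mm, square to the diagonal. Axes as tray_mid.
- tray_mid (a point): Middle of the top tray, 20 mm above its underside, 86 mm above the bench when nested. Blue plastic, 0.11 to 0.22 kg, open on top, 40 mm high, 172 x 122 mm over its 6 mm rim lip, tapering to 140 x 90 mm below. Axes: x along the long side, y along the short side, z up out of the open side.
- tray_far (a point): Underside of the top tray at the corner diagonally opposite the tab, at (-66, -42, -20) mm from the tray's middle. When nested it is 66 mm above the bench.
- stack: The other three blue trays, nested, loose on the bench, 0.6 kg, 84 mm tall, no tab; may face any way. Origin: centre of the underside, axes as the nested top tray. The top tray sits 18 mm deep in it with 3 mm play, rims 22 mm apart; spring nibs near the corners cling to it with 2 to 5 N in all over the first 5 mm of lift.
- mat: Plain brown cardboard mat, 200 x 160 x 4 mm, fixed flat on the bench; origin at the centre of its underside. It and the stack may be on either side.
- spray: Spray can, 66 mm across, 150 mm tall; a bystander, not to be disturbed.
- driver: Screwdriver 180 mm long, lying flat; a bystander, not to be disturbed.
- wrench: Open-ended wrench 180 mm long, lying flat; a bystander, not to be disturbed.
- jar: Amber glass jar, 70 mm across, 80 mm tall; a bystander, not to be disturbed.
Mind the look-alikes: they are no part of the job. What is shaped like the part that bears tray_tab but orange or white is not meant.

How it is judged:
By the outcome, as a careful person would: the job done as asked, in the order asked, and still so for the second after the job is handed in, while the arm keeps its last pose, push and grip.
It also fails if it takes over 40 s, if anything falls off the work surface, if the arm or the gripper's body presses on something with over 40 N, if the wrist force passes 120 N, or if a joint passes its speed limit or range.

### The arm

A 6-joint arm with a two-finger parallel gripper is mounted at the origin on the work surface. World frame = base frame: x ahead of the robot, y to its left, z up, the work surface at z = 0. Lengths are in mm, angles in rad, forces in N, time in s.
With the tool pointing down it reaches from about 275 to 750 mm from the base axis. Payload 10.2 kg.
Tool frame: the origin (TCP) lies at the very end of the fingers, on their centre line; the grasp point (between the pads) lies 19 mm behind it; z points along the fingers, y is the line along which they close (so a half turn about z gives the same grasp; the last joint's range is limited). The gripper opens to 85 mm and grips with 20 to 120 N. Pads are 22 mm wide; open, the fingers measure 114 mm over their backs; the gripper's body (76 mm by 85 mm) begins 54 mm behind the grasp point. The pads swing forward as they close: fully open they stand 13 mm farther back than shut.
Start: joints at [1.06, 0.313, 1.498, -0, 1.331, -0.223], TCP at [149.031, 503.409, 231.294] pointing down, gripper open.
Joint ranges: [-2.94, 2.94], [-0.97, 2.17], [0.19, 2.56], [-1.23, 4.37], [0.02, 3.11], [-2.88, 2.88]. Speed limits (rad/s): [2.39, 2.39, 3.01, 3.14, 3.14, 3.14].

### API

Orientations are given as a unit quaternion [w, x, y, z].
In Python, from rig import ctrl gives the robot as it stands.
- The arm moves only by the shell command python3 -m pendant 'ROWS' [FORCE]. ROWS is JSON, a list that holds one entry, the list of rows, each a list of 5 numbers: the shift along the tool's x, y, z normalised to -1 to 1, where 1 is 200 mm, then the turn about the tool's z normalised to -1 to 1, where 1 is pi rad, then the opening, from 0 (shut) to 1 (fully open). In form: [[[dx, dy, dz, spin, hand], ...]]. A call has 1 to 12 rows; each row is the pose to reach, as a shift and turn from the pose commanded when the call began, along the tool's axes at that moment, turning the shorter way round; what a row does not reach only later rows make up. A row lasts 1/10 s, in which the tool goes at most 50 mm and 8.59 degrees, less where a joint would pass 70% of its speed; a pose out of reach is approached as far as the arm can. A call with a number of a shift or a turn outside -1 to 1 is refused whole. A call with a gripper value outside its range is refused whole. The fingers move at their own pace and stop on an object; FORCE is the grip in N (left out, the last holds). Time passes only in rows, so rows that repeat a pose let the fingers close. It gives the time, the measured TCP pose, the force, the opening and the grip force at its end, in the units of the state.
- ctrl.sense(): the state, without advancing time (a new reading comes with each control period).
- ctrl.capture(name): name is "scene" or "top" or "wrist"; returns (picture, depth): 480x640x3 uint8, blue, green, red; 480x640 float32, mm along the optical axis (not along the pixel's ray), 0 where there is no reading.
- ctrl.get_calibration(name): a dict with "K" (3x3 intrinsics, pixels), "origin" and "rotation" of the camera in the world. Camera axes: x right, y down, z forward; pixel columns grow to the right and rows downward; lengths in mm; the calibration is good to about 2 mm. A picture is of the moment at which its call begins: read the wrist's pose just before it. get_calibration takes no time and is no camera call; for the wrist camera it gives the pose at the moment of the call.
- ctrl.finish_job(): hands the job in; it is judged then, once.
The state is a dict: "time_s": time; "joints": joint angles; "dq": joint speeds; "tau": joint torques, N m; "eef_pos": TCP position; "ee_rot": TCP orientation; "force": force on the tool from outside, world axes, zero at the start; "wrist_torque": the same for the moment, N m; "grip_width": opening from 0.0 (shut) to 1.0 (fully open); "grip_force": force on a finger pad.
Only numpy, scipy, OpenCV 4.12 (cv2) and the standard library are available. Lean on these libraries where they do the work, as an engineer would, in place of code of your own. Each camera call takes 0.05 s, during which the arm holds its last target. There are 200 camera calls.

## Working session

There is one attempt and no reset: what is moved stays moved. The work goes in short steps, Python scripts to look and compute and a shell command to move; the robot and the scene stay as the last step left them, time stands still between calls to the robot, and variables do not carry over. Pictures are saved under pics/ and viewed, at most 10 in all, crops included, and the job is handed in when it is done.

```bash
mkdir -p pics; ls; cat > h.py <<'E'
import numpy as np, cv2
from rig import ctrl
def cap(n):
    c=ctrl.get_calibration(n); im,d=ctrl.capture(n); return im,d,np.array(c["K"]),np.array(c["origin"]),np.array(c["rotation"])
def pts(d,K,o,R):
    v,u=np.mgrid[:480,:640]; P=np.stack([(u-K[0,2])/K[0,0]*d,(v-K[1,2])/K[1,1]*d,d],-1); return P@R.T+o
E
python3 - <<'E'
from h import *
for n in ("top","scene"):
    im,d,K,o,R=cap(n); cv2.imwrite(f"pics/{n}1.png",im); np.savez(n+"1.npz",im=im,d=d,K=K,o=o,R=R); print(n,o,R.round(3).tolist(),K[0,0])
print(ctrl.sense())
E
```

```text
pics
top [ 251.1895986    62.50183916 1423.87975752] [0.078, -0.7, 0.706, -0.075] 537.1159235341054
scene [1189.78049996 -677.2511759  1150.80871614] [-0.34, 0.871, 0.327, -0.136] 490.04578557112137
{'time_s': 0.1, 'joints': array([ 1.05960120e+00,  3.13393595e-01,  1.49832727e+00, -1.10131457e-06,
        1.33098766e+00, -2.23409609e-01]), 'dq': array([-6.90435874e-04, -1.17043813e-03, -2.16248819e-03,  4.87811105e-04,
        8.12617881e-05, -5.38659879e-04]), 'tau': array([ 3.14764955e-03, -4.12898612e+01, -2.60140836e+01, -1.45278163e-04,
        3.05499176e-03,  2.99857525e-06]), 'eef_pos': array([148.91988937, 503.21285922, 230.80526837]), 'ee_rot': array([-1.99854935e-04,  1.43396568e-01,  9.89665152e-01, -5.20912911e-04]), 'force': array([-0.56987804, -1.09610384,  0.366436  ]), 'wrist_torque': array([ 0.04769519,  0.06953214, -0.03059233]), 'grip_force': 0.0, 'grip_width': 0.9977572525178653}
```

View pics/top1.png

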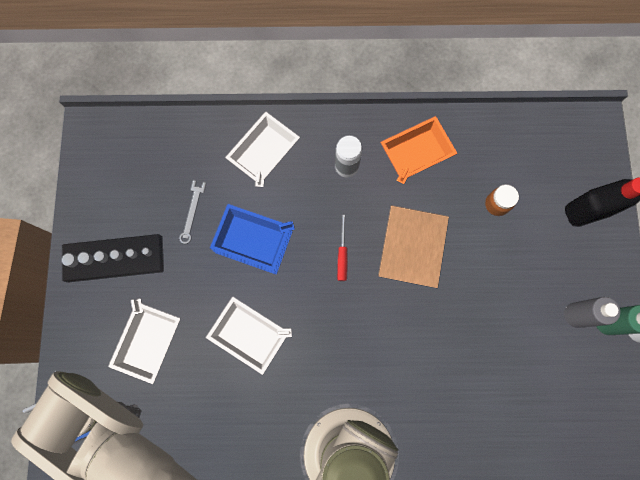

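View pics/scene1.png

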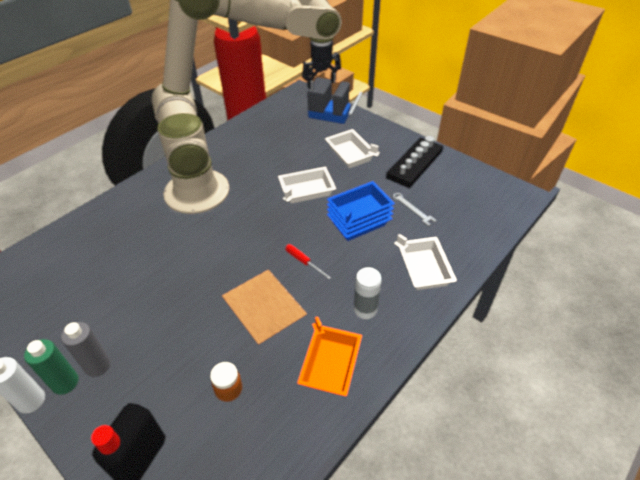

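The top view shows the blue stack at about (252, 239) with its tab at about (287, 227), the mat at (414, 247) and the driver at (342, 250) between them. The scene view agrees: nested blue trays at (360, 210). Next I measure the tab, rim and mat.

```bash
cat > h.py <<'E'
import numpy as np, cv2
from scipy.spatial.transform import Rotation as Ro
from rig import ctrl
def cap(n):
    c=ctrl.get_calibration(n); im,d=ctrl.capture(n); return im,d,np.array(c["K"]),np.array(c["origin"]),rot(c["rotation"])
def rot(q):
    q=np.array(q,float); return q if q.shape==(3,3) else Ro.from_quat(q,scalar_first=True).as_matrix()
def pts(d,K,o,R):
    v,u=np.mgrid[:480,:640]; P=np.stack([(u-K[0,2])/K[0,0]*d,(v-K[1,2])/K[1,1]*d,d],-1); return P@R.T+o
def hsv(im,lo,hi): return cv2.inRange(cv2.cvtColor(im,cv2.COLOR_BGR2HSV),lo,hi)>0
E
python3 - <<'E'
from h import *
z=np.load("top1.npz"); im,d=z["im"],z["d"]; R=rot(z["R"]); P=pts(d,z["K"],z["o"],R)
v,u=np.mgrid[:480,:640]
b=hsv(im,(105,120,40),(130,255,255))&(v<300)&(d>0)
Q=P[b]; print(len(Q), np.histogram(Q[:,2],bins=range(0,160,8)))
rim=Q[(Q[:,2]>96)&(Q[:,2]<112)]
r=cv2.minAreaRect(rim[:,:2].astype(np.float32)); print("rim",r, cv2.boxPoints(r))
t=Q[Q[:,2]>118]; print("tab",len(t),t.mean(0),t[:,2].max())
if len(t)>3: print(cv2.minAreaRect(t[:,:2].astype(np.float32)))
m=hsv(im,(5,60,80),(20,200,255))&(u>370)&(u<460)&(v>200)&(v<300)
print("mat",cv2.minAreaRect(P[m][:,:2].astype(np.float32)),P[m].mean(0))
for n,c in dict(driver=(342,262),spray=(348,143),jar=(506,197),wrench=(190,215),white=(262,180)).items(): print(n,P[c[1],c[0]])
s=np.load("scene1.npz"); cv2.imwrite("pics/c1.png",np.hstack([cv2.resize(im[190:290,200:310],(440,400),interpolation=2),cv2.resize(s["im"][170:250,320:400],(350,400),interpolation=2)]))
E
```

```text
3638 (array([  10,    0,    0,    0,   62,   39,    4,  198, 1540,  327,  253,
        175,  401,  548,   13,    8,   24,   24,    0]), array([  0,   8,  16,  24,  32,  40,  48,  56,  64,  72,  80,  88,  96,
       104, 112, 120, 128, 136, 144, 152]))
rim ((536.110595703125, 237.0325469970703), (182.81422424316406, 130.60089111328125), 70.04649353027344) [[443.5368  173.39688]
 [566.29767 128.82834]
 [628.6844  300.6682 ]
 [505.92352 345.23676]]
tab 56 [556.60114757 151.96896253 133.99576183] 141.15424201239557
((557.8900756835938, 151.90203857421875), (10.30593204498291, 28.833358764648438), 17.11336898803711)
mat ((418.43438720703125, -130.96893310546875), (201.21778869628906, 470.2323303222656), 64.00824737548828) [ 523.84443885 -182.67558871    8.94372512]
driver [480.70845646   9.96106241  21.19001978]
spray [763.33895248  -5.39553715 149.0668693 ]
jar [ 637.17204712 -415.07156876   83.27687253]
wrench [615.34741087 420.48852463  10.13635457]
white [705.22396298 223.42238976  34.20868865]
```

View pics/c1.png

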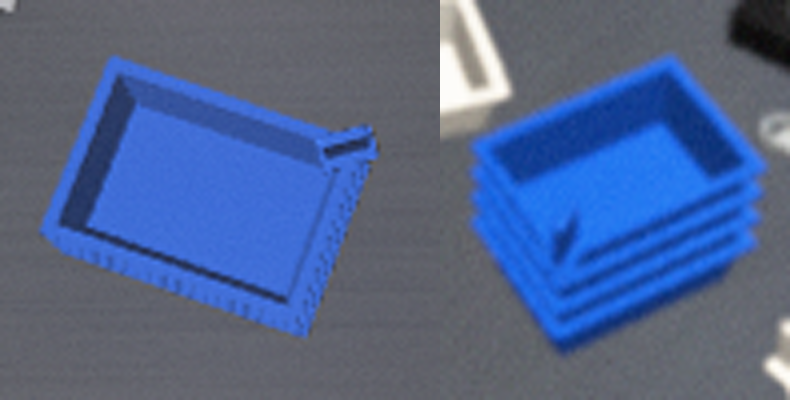

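The crop confirms the tab sits on the near-right corner of the stack, nested with no large tilt. The yaw from the tab and from the rim both put the diagonal at about -75°. Next I work out the approach.

```bash
cat >> h.py <<'E'
def togo(target,ydeg):
    s=ctrl.sense(); R=rot(s["ee_rot"]); p=R.T@(np.array(target)-s["eef_pos"])
    y=R[:,1]; x=R.T@np.array([np.cos(np.radians(ydeg)),np.sin(np.radians(ydeg)),0]); a=np.degrees(np.arctan2(-x[0],x[1]))
    a2=(a+90)%180-90
    print("t",s["time_s"],"pos",s["eef_pos"].round(1),"ydir",np.degrees(np.arctan2(y[1],y[0])).round(2),"tilt",R[2].round(4),"q6",s["joints"].round(2))
    print("shift/200",(p/200).round(4),"spin/180",round(a2/180,4),"dist",np.linalg.norm(p).round(1),"F",s["force"].round(1),"g",s["grip_width"],s["grip_force"])
E
python3 - <<'E'
from h import *
z=np.load("top1.npz"); im,d=z["im"],z["d"]; P=pts(d,z["K"],z["o"],rot(z["R"]))
v,u=np.mgrid[:480,:640]
m=hsv(im,(5,60,80),(20,200,255))&(u>370)&(u<460)&(v>200)&(v<300)&(abs(P[...,2])<20)
n,l,st,_=cv2.connectedComponentsWithStats(m.astype(np.uint8)); k=1+st[1:,4].argmax(); Q=P[l==k]
print("mat",cv2.minAreaRect(Q[:,:2].astype(np.float32)),Q.mean(0))
togo((557,152,230),15)
E
```

```text
mat ((527.4298706054688, -184.1289520263672), (160.66505432128906, 202.72817993164062), 78.2204360961914) [ 524.91342692 -183.63684708    3.39623606]
t 0.1 pos [148.9 503.2 230.8] ydir 73.51 tilt [ 2.0e-04 -1.1e-03 -1.0e+00] q6 [ 1.06  0.31  1.5  -0.    1.33 -0.22]
shift/200 [-2.4549 -1.1047  0.0046] spin/180 0.3251 dist 538.4 F [-0.6 -1.1  0.4] g 0.9977572525178653 0.0
```

```bash
python3 -m pendant '[[[-0.98,-0.44,0,0,0.4],[-0.98,-0.44,0,0,0.4],[-0.98,-0.44,0,0,0.4],[-0.98,-0.44,0,0,0.4],[-0.98,-0.44,0,0,0.4]]]' 20; python3 -m pendant '[[[-0.98,-0.44,0,0.325,0.4],[-0.98,-0.44,0,0.325,0.4],[-0.98,-0.44,0,0.325,0.4],[-0.98,-0.44,0,0.325,0.4],[-0.98,-0.44,0,0.325,0.4],[-0.98,-0.44,0,0.325,0.4],[-0.98,-0.44,0,0.325,0.4],[-0.98,-0.44,0,0.325,0.4]]]'; python3 -c "
from h import *
togo((557,152,180),15)"
```

```text
time_s: 0.6
eef_pos: [314.6, 360.8, 231.1]
ee_rot: [0.0, 0.145, 0.989, -0.0]
force: [-0.1, -0.3, -0.0]
grip_width: 0.4
grip_force: 0.0
time_s: 1.4
eef_pos: [474.9, 223.2, 230.9]
ee_rot: [-0.0, 0.609, 0.793, -0.0]
force: [-0.2, 0.3, 0.9]
grip_width: 0.402
grip_force: 0.0
t 1.4 pos [474.9 223.2 230.9] ydir 14.94 tilt [ 0.e+00 -8.e-04 -1.e+00] q6 [ 0.22  0.31  1.5  -0.    1.33 -0.04]
shift/200 [-0.4498  0.3051  0.2544] spin/180 -0.0004 dist 120.0 F [-0.2  0.3  0.9] g 0.4015138456276038 0.0
```

```bash
python3 -m pendant '[[[-0.45,0.305,0.25,0,0.4],[-0.45,0.305,0.25,0,0.4],[-0.45,0.305,0.25,0,0.4],[-0.45,0.305,0.25,0,0.4],[-0.45,0.305,0.25,0,0.4]]]'; python3 - <<'E'
from h import *
im,d,K,o,R=cap("wrist"); cv2.imwrite("pics/w1.png",im); P=pts(d,K,o,R)
b=hsv(im,(105,120,40),(130,255,255))&(d>0); Q=P[b]
t=Q[(Q[:,2]>125)&(Q[:,2]<145)]; print("tab",len(t),t.mean(0),t[:,2].max(),cv2.minAreaRect(t[:,:2].astype(np.float32)))
r=Q[(Q[:,2]>98)&(Q[:,2]<112)]; print("rim",np.median(r[:,2]),cv2.minAreaRect(r[:,:2].astype(np.float32)))
print(o,R[:,2]); togo((557,152,180),15)
E
```

```text
time_s: 1.9
eef_pos: [556.7, 152.9, 181.6]
ee_rot: [-0.0, 0.608, 0.794, 0.0]
force: [0.3, -0.7, 0.0]
grip_width: 0.395
grip_force: 0.0
tab 681 [559.00157838 152.42539603 136.00681241] 138.71172133334346 ((559.5257568359375, 150.8791961669922), (7.944305419921875, 29.415714263916016), 15.031729698181152)
rim 104.52873178522401 ((538.2841186523438, 234.21263122558594), (183.41961669921875, 133.5408172607422), 70.34847259521484)
[539.45284677 215.7983195  323.03224139] [ 0.0675979  -0.25446852 -0.96471565]
t 1.95 pos [556.6 153.2 182. ] ydir 15.13 tilt [ 2.e-04  7.e-04 -1.e+00] q6 [ 0.07  0.47  1.41  0.    1.27 -0.2 ]
shift/200 [-0.0064  0.0001  0.0102] spin/180 0.0007 dist 2.4 F [0.2 0.3 0.2] g 0.3984416100975187 0.0
```

View pics/w1.png

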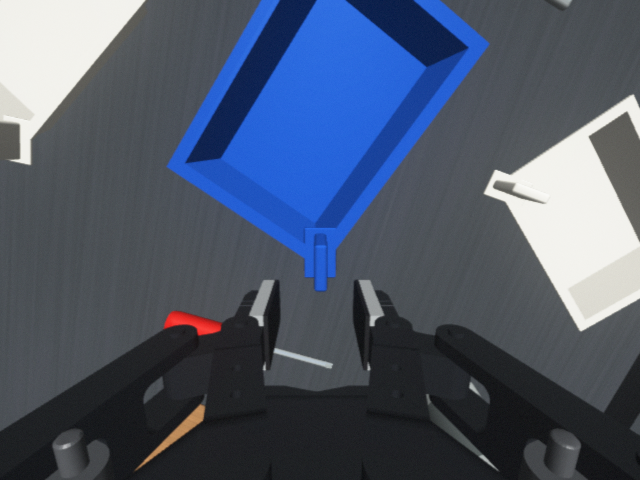

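The tab shows at pixels (320, 260), centred between the open fingers and standing clear. I descend for a partial-height pinch, so the tab can pivot between the pads, and close gently.

```bash
python3 -m pendant '[[[-0.01,0.009,0.15,0,0.4],[-0.01,0.009,0.285,0,0.4],[-0.01,0.009,0.285,0,0.4],[-0.01,0.009,0.285,0,0],[-0.01,0.009,0.285,0,0],[-0.01,0.009,0.285,0,0],[-0.01,0.009,0.285,0,0],[-0.01,0.009,0.285,0,0],[-0.01,0.009,0.285,0,0]]]' 20; cat >> h.py <<'E'
def tilt(name=None):
    for n in ("wrist",):
        im,d,K,o,R=cap(n); P=pts(d,K,o,R)
        if name: cv2.imwrite(name,im)
        hs=cv2.cvtColor(im,cv2.COLOR_BGR2HSV)
        b=hsv(im,(105,120,40),(130,255,255))&(d>0)
        b=cv2.erode(b.astype(np.uint8),np.ones((5,5)))>0
        # floor of tray: largest plane by RANSAC
        Q=P[b]; rng=np.random.default_rng(0); best=None
        for _ in range(300):
            a=Q[rng.choice(len(Q),3,False)]; nn=np.cross(a[1]-a[0],a[2]-a[0]); L=np.linalg.norm(nn)
            if L<500: continue
            nn/=L; nn*=np.sign(nn[2]) 
            if nn[2]<.6: continue
            k=abs((Q-a[0])@nn)<1.5
            if best is None or k.sum()>best.sum(): best=k
        q=Q[best]; c=q.mean(0); nn=np.linalg.svd(q-c,full_matrices=False)[2][2]; nn*=np.sign(nn[2])
        print("floor n",nn.round(3),"tilt deg",np.degrees(np.arccos(nn[2])).round(1),"centroid",c.round(1),best.sum(),"/",len(Q))
        return c,nn
E
python3 -c "
from h import *
togo((559,151.5,124),15); tilt()"
```

```text
time_s: 2.85
eef_pos: [560.2, 151.1, 126.2]
ee_rot: [0.001, 0.609, 0.793, 0.001]
force: [-0.9, 0.6, 7.2]
grip_width: 0.082
grip_force: 24.2
t 2.85 pos [560.2 151.1 126.2] ydir 15.02 tilt [-3.0e-04  3.3e-03 -1.0e+00] q6 [ 0.06  0.53  1.47  0.    1.14 -0.2 ]
shift/200 [ 0.0034 -0.0054  0.0111] spin/180 0.0001 dist 2.6 F [-0.9  0.6  7.2] g 0.08211722679481771 24.169054627418518
floor n [ 0.003 -0.003  1.   ] tilt deg 0.2 centroid [536.6 238.9  68.1] 32544 / 68177
```

```bash
python3 -m pendant '[[[0,0,-0.01,0,0],[0,0,-0.02,0,0],[0,0,-0.03,0,0],[0,0,-0.04,0,0],[0,0,-0.04,0,0]]]' 20; python3 -c "
from h import *
togo((559,151.5,124),15); tilt()"
```

```text
time_s: 3.4
eef_pos: [559.3, 150.6, 132.4]
ee_rot: [-0.0, 0.609, 0.793, -0.0]
force: [-0.9, 0.7, -3.0]
grip_width: 0.087
grip_force: 22.9
t 3.4 pos [559.3 150.6 132.4] ydir 15.02 tilt [-4.e-04 -6.e-04 -1.e+00] q6 [ 0.06  0.52  1.46 -0.    1.16 -0.2 ]
shift/200 [ 0.0047 -0.0002  0.042 ] spin/180 0.0001 dist 8.4 F [-0.9  0.7 -3. ] g 0.086873406098377 22.92936533689499
floor n [0.001 0.024 1.   ] tilt deg 1.4 centroid [536.3 237.7  71.7] 31513 / 66697
```

```bash
python3 -m pendant '[[[0,0,-0.01,0,0],[0,0,-0.02,0,0],[0,0,-0.03,0,0],[0,0,-0.04,0,0],[0,0,-0.04,0,0]]]' 20; python3 -c "
from h import *
togo((559,151.5,124),15); tilt('pics/w2.png')"
```

```text
time_s: 3.95
eef_pos: [559.7, 150.7, 140.8]
ee_rot: [0.0, 0.609, 0.793, 0.0]
force: [-0.2, 1.3, -2.5]
grip_width: 0.085
grip_force: 23.0
t 3.95 pos [559.7 150.7 140.8] ydir 15.01 tilt [-3.e-04  9.e-04 -1.e+00] q6 [ 0.06  0.51  1.45 -0.    1.18 -0.2 ]
shift/200 [ 0.0047 -0.0025  0.0838] spin/180 0.0 dist 16.8 F [-0.2  1.3 -2.5] g 0.08543354817834395 22.955929934978485
floor n [-0.004  0.026  1.   ] tilt deg 1.5 centroid [536.1 237.3  79.7] 31726 / 66455
```

It began peeling (1.4° tilt) and then rose bodily, because the pinch is too stiff in rotation. I reseat it and re-pinch at the tab's outer top end so it can pivot.

```bash
python3 -m pendant '[[[0,0,0.02,0,0],[0,0,0.04,0,0],[0,0,0.06,0,0],[0,0,0.083,0,0],[0,0,0.085,0,0],[0,0,0.085,0,0.2],[0,0,0.085,0,0.2],[0,0,0.065,0,0.2],[-0.075,0,0.06,0,0.2],[-0.075,0,0.06,0,0.2],[-0.075,0,0.06,0,0.2]]]' 20; python3 -c "
from h import *
togo((563.5,136,129),15); tilt('pics/w3.png')
im=cv2.imread('pics/w3.png')
"
```

```text
time_s: 5.1
eef_pos: [563.4, 135.7, 128.2]
ee_rot: [-0.0, 0.609, 0.793, -0.0]
force: [-1.0, -0.2, -0.8]
grip_width: 0.203
grip_force: 0.0
t 5.1 pos [563.4 135.7 128.2] ydir 14.95 tilt [ 1.e-04 -2.e-04 -1.e+00] q6 [ 0.03  0.53  1.46  0.    1.15 -0.23]
shift/200 [ 0.0011  0.0008 -0.004 ] spin/180 -0.0003 dist 0.8 F [-1.  -0.2 -0.8] g 0.20336060541686957 0.0
floor n [ 0.038 -0.018  0.999] tilt deg 2.4 centroid [533.5 229.9  69.5] 28689 / 60449
```

View pics/w3.png

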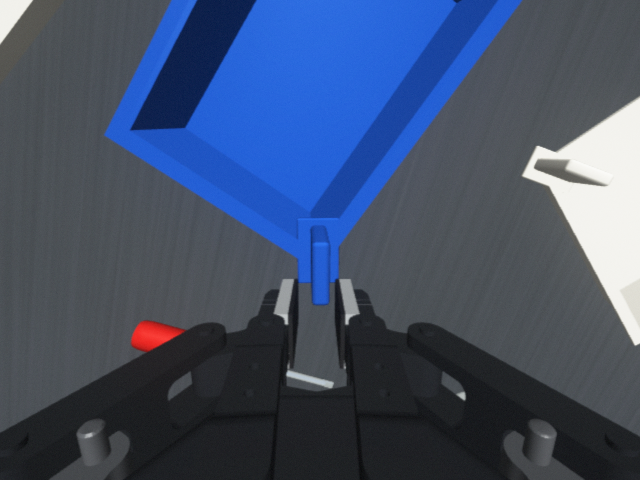

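The view shows the pads overlapping only the outer end of the tab (320, 300), as intended. The tray is still in the nest with a slight cant. I pinch and lift briskly.

```bash
python3 -m pendant '[[[0,0,0,0,0],[0,0,0,0,0],[0,0,0,0,0],[0,0,0,0,0],[0,0,0.01,0,0],[0,0,0.01,0,0],[0,0,-0.08,0,0],[0,0,-0.08,0,0]]]' 20; python3 -c "
from h import *
togo((563.5,136,129),15); tilt()"
```

```text
time_s: 5.95
eef_pos: [563.8, 136.6, 145.6]
ee_rot: [0.001, 0.609, 0.794, 0.001]
force: [-0.3, 0.3, -0.6]
grip_width: 0.082
grip_force: 22.8
t 5.95 pos [563.8 136.6 145.6] ydir 15.03 tilt [-3.0e-04  2.1e-03 -1.0e+00] q6 [ 0.04  0.51  1.44  0.    1.19 -0.23]
shift/200 [-0.0024 -0.0021  0.0832] spin/180 0.0002 dist 16.7 F [-0.3  0.3 -0.6] g 0.08159976756914235 22.750411927700043
floor n [-0.005  0.063  0.998] tilt deg 3.6 centroid [536.1 229.7  78. ] 28498 / 58252
```

```bash
python3 -m pendant '[[[0,0,-0.06,0,0],[0,0,-0.06,0,0],[0,0,-0.06,0,0]]]' 20; python3 -c "
from h import *
togo((563.5,136,129),15); tilt('pics/w4.png')
im,d,K,o,R=cap('scene'); cv2.imwrite('pics/s4.png',cv2.resize(im[150:260,300:420],(720,600)))"
```

```text
time_s: 6.3
eef_pos: [563.3, 136.3, 156.3]
ee_rot: [0.0, 0.609, 0.793, -0.0]
force: [0.7, 0.0, -0.9]
grip_width: 0.08
grip_force: 22.8
t 6.3 pos [563.3 136.3 156.3] ydir 15.01 tilt [-2.e-04  1.e-04 -1.e+00] q6 [ 0.04  0.5   1.43 -0.    1.21 -0.23]
shift/200 [-0.0015  0.0004  0.1363] spin/180 0.0001 dist 27.3 F [ 0.7  0.  -0.9] g 0.08024159984879327 22.75673121213913
floor n [-0.03   0.111  0.993] tilt deg 6.6 centroid [538.8 229.2  83.1] 28036 / 57651
```

View pics/s4.png

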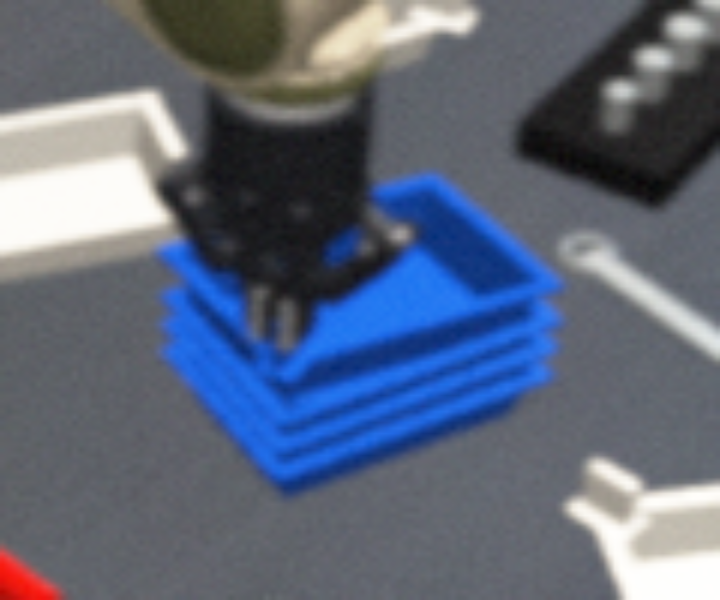

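The picture shows a real peel: the tab corner is raised and the far corner is still sitting in the stack, which stands where it was. I peel a little further, then firm the grip and lift clear.

```bash
python3 -m pendant '[[[0,0,-0.05,0,0],[0,0,-0.05,0,0]]]' 20; python3 -m pendant '[[[0,0,0,0,0],[0,0,0,0,0],[0,0,-0.05,0,0],[0,0,-0.1,0,0],[0,0,-0.2,0,0],[0,0,-0.3,0,0],[0,0,-0.4,0,0],[0,0,-0.5,0,0],[0,0,-0.5,0,0]]]' 80; python3 -c "
from h import *
tilt('pics/w5.png')
im,d,K,o,R=cap('top'); cv2.imwrite('pics/t5.png',im[100:340,150:470])
np.savez('top5.npz',im=im,d=d)
d0=-66
mid=(527.4,-184.1); print(np.hypot(77,54)); togo((527.4,-184.1,260),0)"
```

```text
time_s: 6.6
eef_pos: [563.8, 136.3, 167.6]
ee_rot: [0.001, 0.609, 0.793, 0.001]
force: [-0.3, -0.3, -2.0]
grip_width: 0.083
grip_force: 22.7
time_s: 7.5
eef_pos: [564.3, 136.4, 269.8]
ee_rot: [0.002, 0.609, 0.793, 0.002]
force: [0.3, 0.2, -2.3]
grip_width: 0.053
grip_force: 78.5
floor n [-0.053  0.179  0.982] tilt deg 10.8 centroid [540.7 224.8 189.8] 26581 / 56023
94.04786015641186
t 7.6 pos [563.3 136.3 266.2] ydir 15.01 tilt [-2.e-04  3.e-04 -1.e+00] q6 [ 0.04  0.41  1.26 -0.    1.46 -0.23]
shift/200 [-1.5007 -0.5881  0.031 ] spin/180 0.0834 dist 322.4 F [-0.7  0.  -2.3] g 0.055091625420505504 78.47301363945007
```

View pics/t5.png

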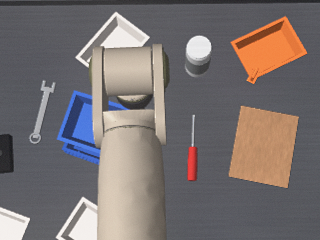

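The top view shows the remaining stack still in place under the arm and the driver, spray and wrench untouched. The tray is held at about 11° tilt. I carry it over to the mat.

```bash
python3 -m pendant '[[[-0.05,-0.015,0,0,0],[-0.15,-0.044,0,0,0],[-0.3,-0.087,0,0,0],[-0.45,-0.13,0,0,0],[-0.6,-0.174,0,0,0],[-0.75,-0.217,0,0,0],[-0.9,-0.26,0,0,0],[-1,-0.29,0,0,0]]]'; python3 -m pendant '[[[-0.15,-0.044,0,0,0],[-0.3,-0.087,0,0,0],[-0.45,-0.13,0,0,0],[-0.6,-0.174,0,0,0],[-0.75,-0.217,0,0,0],[-0.9,-0.26,0,0,0],[-0.98,-0.282,0,0,0],[-1,-0.29,0,0,0],[-1,-0.29,0,0,0]]]'; python3 -c "
from h import *
togo((555.6,-289.4,230),15);c,n=tilt()
R=Ro.align_vectors([n],[[0,0,1]])[0].as_matrix()
"
```

```text
time_s: 8.4
eef_pos: [558.4, -74.5, 265.2]
ee_rot: [-0.001, 0.609, 0.793, -0.0]
force: [-0.3, 0.0, -1.5]
grip_width: 0.055
grip_force: 78.5
time_s: 9.3
eef_pos: [554.7, -279.9, 265.8]
ee_rot: [-0.001, 0.609, 0.793, 0.0]
force: [0.9, 0.4, -1.2]
grip_width: 0.051
grip_force: 78.5
t 9.3 pos [ 554.7 -279.9  265.8] ydir 15.0 tilt [ 1.e-03 -4.e-04 -1.e+00] q6 [-0.66  0.51  1.11  0.    1.51 -0.92]
shift/200 [-0.0474 -0.008   0.179 ] spin/180 -0.0 dist 37.1 F [ 0.9  0.4 -1.2] g 0.05148544472170692 78.51531744003296
floor n [-0.009  0.214  0.977] tilt deg 12.4 centroid [ 488.7 -222.2  225.1] 3576 / 19569
```

```bash
python3 -c "
from h import *
im,d,K,o,R=cap('wrist'); im2,*_=cap('scene')
cv2.imwrite('pics/w6.png',np.hstack([cv2.resize(im,(400,300)),cv2.resize(im2[150:390,150:470],(400,300))]))"
```

```text
(no output)
```

View pics/w6.png

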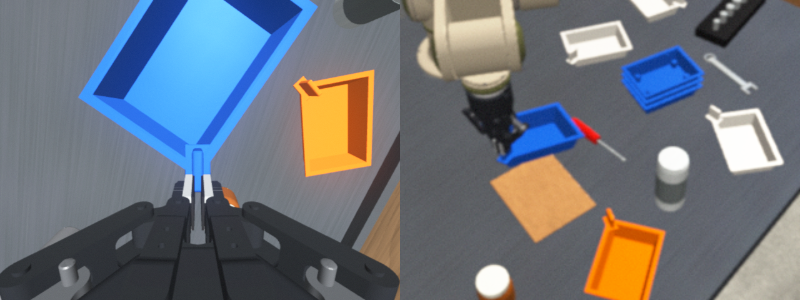

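The wrist and scene views show the tray firmly held and the remaining three trays undisturbed. Only the hue changed with the lighting, so I widen the mask. I centre over the mat and lower the tray until the underside nearly meets it, to level it there.

```bash
sed -i 's/(105,120,40),(130,255,255))&(d>0)$/(95,90,40),(130,255,255))\&(d>0)/' h.py; python3 -m pendant '[[[-0.047,-0.008,0.2,0,0],[-0.047,-0.008,0.4,0,0],[-0.047,-0.008,0.6,0,0],[-0.047,-0.008,0.7,0,0],[-0.047,-0.008,0.75,0,0],[-0.047,-0.008,0.75,0,0]]]'; python3 -c "
from h import *
togo((555.6,-289.4,110),15);c,n=tilt()
f=np.array([555.6-187*.259,-289.4+187*.966]);print('far floor z',c[2]-(n[:2]@(f-c[:2]))/n[2])
"
```

```text
time_s: 10.05
eef_pos: [555.8, -288.8, 115.8]
ee_rot: [-0.001, 0.608, 0.794, 0.0]
force: [-1.2, -0.6, -0.9]
grip_width: 0.052
grip_force: 78.6
t 10.05 pos [ 555.8 -288.8  115.8] ydir 15.06 tilt [ 1.1e-03 -7.0e-04 -1.0e+00] q6 [-0.67  0.64  1.31  0.    1.19 -0.93]
shift/200 [-0.0029 -0.0017  0.029 ] spin/180 0.0003 dist 5.8 F [-1.2 -0.6 -0.9] g 0.05201116200173964 78.60437393188477
floor n [-0.051  0.191  0.98 ] tilt deg 11.4 centroid [ 531.4 -201.2   34.6] 26223 / 55208
far floor z 15.28859365518274
```

```bash
python3 -m pendant '[[[0,0,0.03,0,0],[0,0,0.06,0,0],[0,0,0.09,0,0],[0,0,0.12,0,0],[0,0,0.15,0,0],[0,0,0.17,0,0],[0,0,0.17,0,0]]]' 20; python3 -c "
from h import *
togo((555.6,-289.4,70),15);c,n=tilt()
"
```

```text
time_s: 10.8
eef_pos: [555.6, -289.6, 81.8]
ee_rot: [-0.0, 0.609, 0.793, 0.0]
force: [-0.3, -0.4, 1.2]
grip_width: 0.056
grip_force: 78.9
t 10.8 pos [ 555.6 -289.6   81.8] ydir 15.0 tilt [ 6.e-04 -3.e-04 -1.e+00] q6 [-0.67  0.67  1.34  0.    1.12 -0.93]
shift/200 [0.0008 0.     0.0592] spin/180 0.0 dist 11.8 F [-0.3 -0.4  1.2] g 0.05634949240613927 78.92624974250793
floor n [-0.017  0.075  0.997] tilt deg 4.4 centroid [ 529.3 -196.5   12.2] 28496 / 57675
```

```bash
python3 -m pendant '[[[0,0,0.02,0,0],[0,0,0.04,0,0],[0,0,0.055,0,0],[0,0,0.06,0,0],[0,0,0.06,0,0]]]' 20; python3 -c "
from h import *
togo((555.6,-289.4,70),15);c,n=tilt()
"
```

```text
time_s: 11.35
eef_pos: [555.8, -289.6, 70.2]
ee_rot: [-0.0, 0.609, 0.793, 0.0]
force: [-0.7, -3.2, 3.0]
grip_width: 0.052
grip_force: 79.2
t 11.35 pos [ 555.8 -289.6   70.2] ydir 15.01 tilt [ 1.e-04 -1.e-04 -1.e+00] q6 [-0.67  0.69  1.35  0.    1.1  -0.93]
shift/200 [ 0.0011 -0.0005  0.0012] spin/180 0.0001 dist 0.3 F [-0.7 -3.2  3. ] g 0.051502838929534195 79.18498635292053
floor n [-0.002  0.014  1.   ] tilt deg 0.8 centroid [ 527.8 -195.6    6.8] 28960 / 58587
```

```bash
python3 -m pendant '[[[0,0,0,0,0],[0,0,0,0,0],[0,0,-0.03,0,0],[0,0,-0.08,0,0],[0,0,-0.16,0,0],[0,0,-0.26,0,0],[0,0,-0.36,0,0],[0,0,-0.46,0,0],[0,0,-0.56,0,0],[0,0,-0.64,0,0],[0,0,-0.68,0,0],[0,0,-0.7,0,0]]]' 110; python3 -m pendant '[[[0,0,0,0,0],[0,0,0,0,0],[0,0,0,0,0],[0,0,0,0,0],[0,0,0,0,0],[0,0,0,0,0]]]'; python3 -c "
from h import *
togo((555.6,-289.4,210),15);c,n=tilt()
im,d,K,o,R=cap('wrist');P=pts(d,K,o,R);b=hsv(im,(95,90,40),(130,255,255))&(d>0);Q=P[b]
h=(Q-c)@n; r=Q[(h>31)&(h<43)]; print('rim',cv2.minAreaRect(r[:,:2].astype(np.float32)))
t=Q[(h>60)&(h<76)]; print('tab',len(t),t.mean(0))
im2,*_=cap('scene'); im3,d3,K3,o3,R3=cap('top')
cv2.imwrite('pics/f.png',np.hstack([cv2.resize(im2[100:420,150:470],(400,400)),cv2.resize(im3[100:400,160:460],(400,400))]))
P3=pts(d3,K3,o3,R3);z=np.load('top1.npz');v,u=np.mgrid[:480,:640]
b3=hsv(im3,(105,120,40),(130,255,255))&(v<300)&(u<300)&(u>200)&(d3>0);q=P3[b3&(P3[...,2]>74)&(P3[...,2]<92)];print('stack rim',cv2.minAreaRect(q[:,:2].astype(np.float32)))
"
```

```text
time_s: 12.6
eef_pos: [555.8, -289.6, 211.0]
ee_rot: [0.0, 0.609, 0.793, -0.0]
force: [0.2, 0.4, -2.1]
grip_width: 0.037
grip_force: 108.4
time_s: 13.2
eef_pos: [555.8, -289.6, 210.2]
ee_rot: [-0.0, 0.609, 0.793, 0.0]
force: [0.2, 0.5, -1.7]
grip_width: 0.035
grip_force: 108.4
t 13.2 pos [ 555.8 -289.6  210.2] ydir 15.01 tilt [ 2.e-04 -1.e-04 -1.e+00] q6 [-0.67  0.56  1.19 -0.    1.39 -0.93]
shift/200 [ 0.001  -0.0005  0.0009] spin/180 0.0001 dist 0.3 F [ 0.2  0.5 -1.7] g 0.03528120749610529 108.44591363245854
floor n [-0.051  0.19   0.981] tilt deg 11.3 centroid [ 531.4 -201.1  128.9] 26677 / 56271
rim ((527.6937255859375, -199.3917694091797), (176.63406372070312, 130.58837890625), 73.03949737548828)
tab 961 [ 551.47046163 -274.89073521  214.43771991]
stack rim ((534.1874389648438, 241.72714233398438), (173.15005493164062, 123.29215240478516), 69.8345718383789)
```

View pics/f.png

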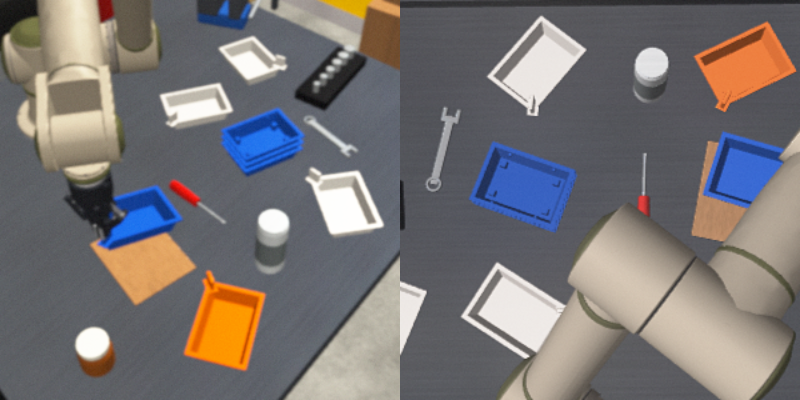

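The stack (rim still at its old place) and bystanders are undisturbed, but the tray sagged back to 11° because the pinch is only on the tab's tip. I set it on the mat, re-pinch the tab deep and centred, and lift again.

```bash
python3 -m pendant '[[[0,0,0.15,0,0],[0,0,0.3,0,0],[0,0,0.45,0,0],[0,0,0.52,0,0],[0,0,0.56,0,0],[0,0,0.6,0,0],[0,0,0.64,0,0],[0,0,0.68,0,0],[0,0,0.7,0,0],[0,0,0.705,0,0],[0,0,0.705,0,0.2],[0,0,0.705,0,0.2]]]' 40; python3 -m pendant '[[[0,0,-0.01,0,0.2],[0,0,-0.01,0,0.2]]]'; python3 -c "
from h import *
togo((555.6,-289.4,70),15);c,n=tilt()
im,d,K,o,R=cap('wrist');cv2.imwrite('pics/w7.png',im);P=pts(d,K,o,R);b=hsv(im,(95,90,40),(130,255,255))&(d>0);Q=P[b]
t=Q[(Q[:,2]>66)&(Q[:,2]<82)]; r=cv2.minAreaRect(t[:,:2].astype(np.float32));print('tab',len(t),t.mean(0),t[:,2].max(),r)
togo((*r[0],50),15)
"
```

```text
time_s: 14.6
eef_pos: [555.7, -289.2, 69.3]
ee_rot: [-0.0, 0.609, 0.793, 0.0]
force: [-0.2, 0.9, 0.4]
grip_width: 0.202
grip_force: 0.0
time_s: 14.8
eef_pos: [555.9, -289.5, 71.6]
ee_rot: [0.0, 0.609, 0.793, 0.0]
force: [-0.4, 0.1, 0.9]
grip_width: 0.198
grip_force: 0.0
t 14.8 pos [ 555.9 -289.5   71.6] ydir 15.02 tilt [-2.e-04  2.e-04 -1.e+00] q6 [-0.67  0.69  1.35  0.    1.1  -0.93]
shift/200 [ 0.0007 -0.0013  0.0082] spin/180 0.0001 dist 1.7 F [-0.4  0.1  0.9] g 0.19830599911375268 0.0
floor n [-0.006  0.008  1.   ] tilt deg 0.5 centroid [ 528.1 -193.7    5.8] 25896 / 57338
tab 1196 [ 552.12387726 -276.73002631   74.34185758] 81.91248808855457 ((552.123779296875, -277.882080078125), (17.868484497070312, 29.891830444335938), 15.770035743713379)
t 14.9 pos [ 555.8 -289.5   71.4] ydir 15.01 tilt [ 0.  0. -1.] q6 [-0.67  0.69  1.35  0.    1.1  -0.93]
shift/200 [ 0.0609 -0.0026  0.107 ] spin/180 0.0001 dist 24.6 F [ 0.6 -0.4 -0.2] g 0.19940478709691564 0.0
```

View pics/w7.png

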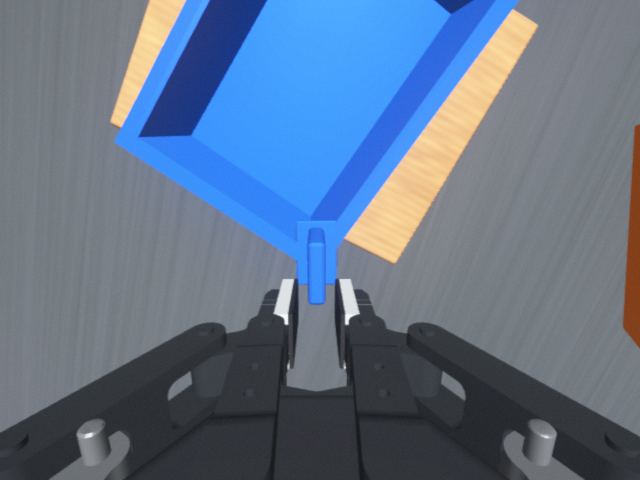

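The tray lies flat on the mat with its tab at (316, 265), level and between the pads. I shift inward, go deeper and pinch firmly.

```bash
python3 -m pendant '[[[0.063,-0.003,0,0,0.2],[0.063,-0.003,0.05,0,0.2],[0.063,-0.003,0.1,0,0.2],[0.063,-0.003,0.1,0,0.2],[0.063,-0.003,0.1,0,0],[0.063,-0.003,0.1,0,0],[0.063,-0.003,0.1,0,0],[0.063,-0.003,0.1,0,0],[0.063,-0.003,0.1,0,0]]]' 110; python3 -m pendant '[[[0,0,-0.03,0,0],[0,0,-0.08,0,0],[0,0,-0.16,0,0],[0,0,-0.26,0,0],[0,0,-0.36,0,0],[0,0,-0.46,0,0],[0,0,-0.56,0,0],[0,0,-0.64,0,0],[0,0,-0.7,0,0],[0,0,-0.73,0,0],[0,0,-0.75,0,0],[0,0,-0.75,0,0]]]'; python3 -m pendant '[[[0,0,0,0,0],[0,0,0,0,0],[0,0,0,0,0],[0,0,0,0,0],[0,0,0,0,0],[0,0,0,0,0],[0,0,0,0,0],[0,0,0,0,0],[0,0,0,0,0],[0,0,0,0,0]]]'; python3 -c "
from h import *
togo((552,-277.5,200),15);c,n=tilt()
im,d,K,o,R=cap('wrist');P=pts(d,K,o,R);b=hsv(im,(95,90,40),(130,255,255))&(d>0);Q=P[b]
h=(Q-c)@n; r=Q[(h>31)&(h<43)]; print('rim',cv2.minAreaRect(r[:,:2].astype(np.float32)))
t=Q[(h>60)&(h<76)]; print('tab',len(t),t.mean(0))
"
```

```text
time_s: 15.8
eef_pos: [551.9, -277.7, 51.3]
ee_rot: [0.0, 0.609, 0.793, -0.0]
force: [0.7, 0.4, -2.0]
grip_width: 0.07
grip_force: 107.8
time_s: 17.0
eef_pos: [551.9, -277.6, 201.3]
ee_rot: [-0.0, 0.609, 0.793, 0.0]
force: [0.3, 0.3, -2.0]
grip_width: 0.07
grip_force: 107.9
time_s: 18.0
eef_pos: [551.9, -277.6, 201.3]
ee_rot: [0.0, 0.609, 0.793, 0.0]
force: [-0.2, -0.2, -2.4]
grip_width: 0.069
grip_force: 107.9
t 18.0 pos [ 551.9 -277.6  201.3] ydir 15.01 tilt [-0.e+00  1.e-04 -1.e+00] q6 [-0.66  0.54  1.24  0.    1.36 -0.92]
shift/200 [0.0003 0.0004 0.0066] spin/180 0.0001 dist 1.3 F [-0.2 -0.2 -2.4] g 0.06863458050358785 107.93950080871582
floor n [-0.     0.005  1.   ] tilt deg 0.3 centroid [ 528.2 -191.8  156. ] 35306 / 75342
rim ((526.0123291015625, -191.3948974609375), (165.05438232421875, 123.39973449707031), 70.13848114013672)
tab 1312 [ 550.90451973 -275.33526555  224.91874028]
```

Tilt is 0.3°, the underside is about 150 mm above the mat, the tray is centred within a few mm, and it is still and firmly held. I hand it in.

```bash
python3 -c "
from rig import ctrl
print(ctrl.finish_job())"
```

```text
the job is handed in; nothing more can be done
None
```

I peeled the top tray off tab corner first and handed the job in holding it level (0.3° tilt), about 15 cm above the mat and centred within a few mm, with the other trays where they stood; it took two peel attempts and I set it on the mat twice to level and re-pinch it.

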